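Hang up the sampling dipper and snap the tub shut

ROBOT

A 6-joint arm with a two-finger parallel gripper is mounted at the origin on the work surface. World frame = base frame: x ahead of the robot, y to its left, z up, the work surface at z = 0. Lengths are in m, angles in rad, forces in N, time in s.
With the tool pointing down it reaches from about 0.35 to 0.85 m from the base axis. Payload 8.1 kg.
Tool frame: the origin (TCP) lies on the mounting face of the last link; the fingertips stand 186 mm ahead of it and the grasp point (between the pads) lies 167 mm ahead of it; z points along the fingers, y is the line along which they close (so a half turn about z gives the same grasp; the last joint's range is limited). The gripper opens to 93 mm and grips with 3 to 60 N. Pads are 15 mm wide; open, the fingers measure 128 mm over their backs; the gripper's body (75 mm by 188 mm) begins 65 mm behind the grasp point.
Start: joints at [-1.269, 0.13, 1.488, -0, 1.523, -0.085], TCP at [0.226, -0.556, 0.405] pointing down, gripper open.
Joint ranges: [-2.96, 2.96], [-0.89, 2.26], [0.02, 2.5], [-1.34, 4.48], [0, 2.73], [-2.66, 2.66]. Speed limits (rad/s): [2.39, 2.39, 2.79, 3.14, 3.14, 3.14].

INTERFACE

Orientations are given as a rotation vector (axis times angle).
In Python, from plant import read_state, read_camera, camera_params, close_job gives the robot as it stands. The module is installed in compiled form; this text tells all that it offers.
- The arm moves only by the tool servo_tool, never from a script. Its argument "increments" is a list of rows, each an object with "slide": the shift along the tool's x, y, z in mm, a list of three; "dr": the turn, a rotation vector about the tool's x, y, z in rad, a list of three; "jaw": the closure, from 0 (fully open) to 1 (shut). In form: [{"slide": [x, y, z], "dr": [ax, ay, az], "jaw": jaw}, ...]. A call has 1 to 20 rows; each row is the pose to reach, as a shift and turn from the pose commanded when the call began, along the tool's axes at that moment; what a row does not reach only later rows make up. A row lasts 1/10 s, in which the tool goes at most 50 mm and 8.59 degrees, less where a joint would pass 70% of its speed; a pose out of reach is approached as far as the arm can. A call with a gripper value outside its range is refused whole. The fingers move at their own pace and stop on an object; "force" is the grip in N (left out, the last holds). Time passes only in rows, so rows that repeat a pose let the fingers close. It gives the time, the measured TCP pose, the force, the opening and the grip force at its end, in the units of the state.
- read_state(): the state, without advancing time (a new reading comes with each control period).
- read_camera(name): name is "side" or "top"; returns (picture, depth): 384x512x3 uint8, red, green, blue; 384x512 float32, m along the optical axis (not along the pixel's ray), 0 where there is no reading.
- camera_params(name): a dict with "fx", "fy", "cx", "cy" (pixels), "k1" (the pictures are not rectified: a ray, as slopes to the right and down, at radius r is drawn at 1 + k1 r^2 times it, then the intrinsics apply), "rvec" (rotation vector, rad) and "tvec" (3), from world to camera coordinates, as OpenCV has them. Camera axes: x right, y down, z forward; pixel columns grow to the right and rows downward; lengths in m; the calibration is good to about 2 mm. A picture is of the moment at which its call begins. camera_params takes no time and is no camera call.
- close_job(): hands the job in; it is judged then, once.
The state is a dict: "t": time; "q": joint angles; "dq": joint speeds; "joint_torque": joint torques, N m; "tool_pos": TCP position; "orientation": TCP orientation; "force": force on the tool from outside, world axes, zero at the start; "wrist_torque": the same for the moment, N m; "opening": finger opening in m; "gripper_force": force on a finger pad.
Only numpy, scipy, OpenCV 4.12 (cv2) and the standard library are available. Lean on these libraries where they do the work, as an engineer would, in place of code of your own. Each camera call takes 0.05 s, during which the arm holds its last target. There are 200 camera calls.

TASK

Clear up after sampling: take the steel dipper out of the tub and hang it by its hook on the bar of the rail, and let go slowly and gently so that it eases into its own lean without swinging. Then put the lid on the emptied tub and press it down until it snaps fully home. Keep the dipper upright on the way and leave everything else where it stands.

Things in the scene. Friction and masses are not known exactly. Their poses are not given: they have to be found in the camera images.
- dipper: steel dipper, 220 g, upright in the tub: cup 56 mm across, 55 mm high; 8 mm round handle rising from its -x side; black upright grip on top. Origin: centre of the cup's underside, z up. Its weight lies about 33 mm to +x of the hook and 105 mm below it: hanging free it rests leaning about 16 degrees (cup swings in under the bar, grip leans about 17 mm to +x)
- dipper_hook (a point): where the bar's axis sits in the hook: 41 mm to -x of the dipper's origin, 161 mm above it. The wire hook branches off the handle's -x side, lies in the dipper's x-z plane and opens downward: a peaked arch, mouth 24 mm wide along x, lip's end 32 mm below this point, crown 13 mm above it, wire 7 mm thick
- dipper_grip (a point): point in the black grip (14 mm along x, 16 mm along y, 60 mm tall): 25 mm to -x of the dipper's origin, 220 mm above it, 25 mm below the grip's top; 16 mm to +x of and 59 mm above the hook point. Same axes as the dipper
- rail: steel hanging rail fixed to the bench: level round bar, 8 mm thick, axis 200 mm above the bench, along the rail's own y, 240 mm between two upright posts on low feet. Origin on the bench under the bar's middle. Nothing else hangs on it
- rail_mid (a point): middle of the bar, on its axis; y runs along the bar
- tub: round white tub fixed on the bench, 108 mm outside, 100 mm inside, rim 70 mm above its base, floor 5 mm thick. Origin: centre of its base, z up. Three sprung grey clips stand round the rim (out to 75 mm from the axis, 90 mm high); the lid pushes them aside as it goes down and they snap over its edge
- lid: round white lid on the bench, 120 g: plug 96 mm across, 20 mm deep, foot chamfered; flange 116 mm across, 6 mm thick; knob 26 mm across, 30 mm tall, top 56 mm above the origin (centre of the plug's underside), z up. Meets the clips 17 mm before home, snaps past with about 5 to 15 N; home: origin 50 mm above the tub's. Any turn about z will do
- mould: bystander: black plastic conical ring mould, 80 mm across, 40 mm high
- beaker: bystander: clear glass beaker, 70 mm across, 90 mm high
- jar: bystander: jar with a black cap, 70 mm across, 110 mm high
- bottle: bystander: white bottle, 60 mm across, 170 mm high
- weight: bystander: brass balance weight, 38 mm across, 60 mm high
- spatula: bystander: spatula, 200 mm long, lying flat
Things that resemble listed ones, but are neither listed nor needed, are in the scene too. What is shaped like the dipper but red is not meant.

How it is judged:
By the outcome, as a careful person would: the job done as asked, in the order asked, and still so for the second after the job is handed in, with the robot touching nothing.
It also fails if it takes over 72 s, if anything falls off the work surface, if the arm or the gripper's body presses on something with over 40 N, if the wrist force passes 120 N, or if a joint passes its speed limit or range.

## Working session

There is one attempt and no reset: what is moved stays moved. The work goes in short steps, Python scripts to look and compute and a tool call to move; the robot and the scene stay as the last step left them, time stands still between calls to the robot, and variables do not carry over. Pictures are saved under pics/ and viewed, at most 10 in all, crops included, and the job is handed in when it is done.

Besides the shell and the picture viewer there is one more tool, called after "Call:" by a JSON object that holds its "op" and its "data", one argument or row to a line. servo_tool: Moves the arm, as the interface text tells. Its arguments: {"type":"object","properties":{"increments":{"type":"array"},"force":{"type":"number"}},"required":["increments"]}

```bash
mkdir -p pics; cat > h.py <<'E'
import numpy as np, cv2
from scipy.spatial.transform import Rotation as R
from plant import read_state, read_camera, camera_params, close_job
def cam(n):
    p=camera_params(n); return p,R.from_rotvec(np.array(p["rvec"]).ravel()).as_matrix(),np.array(p["tvec"]).ravel()
def slopes(p,u,v):
    u=np.asarray(u,float);v=np.asarray(v,float)
    a=(u-p["cx"])/p["fx"];b=(v-p["cy"])/p["fy"];x,y=a.copy(),b.copy()
    for _ in range(20):
        s=1+p["k1"]*(x*x+y*y);x=a/s;y=b/s
    return x,y
def onplane(n,u,v,z):
    p,M,t=cam(n);x,y=slopes(p,u,v);d=np.stack([x,y,np.ones_like(x)],-1)@M;c=-M.T@t
    s=(z-c[2])/d[...,2];return c+d*s[...,None]
def ray(n,u,v):
    p,M,t=cam(n);x,y=slopes(p,u,v);d=np.stack([x,y,np.ones_like(x)],-1)@M;return -M.T@t,d
def cloud(n,depth):
    p,M,t=cam(n);v,u=np.mgrid[:384,:512];x,y=slopes(p,u,v)
    P=np.stack([x*depth,y*depth,depth],-1);return (P-t)@M
def proj(n,P):
    p,M,t=cam(n);c=np.atleast_2d(P)@M.T+t;x=c[:,0]/c[:,2];y=c[:,1]/c[:,2];s=1+p["k1"]*(x*x+y*y)
    return np.stack([p["fx"]*x*s+p["cx"],p["fy"]*y*s+p["cy"]],-1)
def grab(tag):
    for n in("side","top"):
        im,d=read_camera(n);np.savez(f"{tag}_{n}.npz",im=im,d=d);cv2.imwrite(f"pics/{tag}_{n}.png",im[...,::-1])
E
python3 - <<'E'
from h import *
grab("a")
for n in("side","top"):
    p,M,t=cam(n);print(n,p["fx"],p["k1"],-M.T@t,M[2])
s=read_state();print(s)
E
```

```text
side 490.01784223558906 -0.009854710426551623 [-0.02123829  0.65956877  1.1586382 ] [ 0.38723239 -0.54790572 -0.74151899]
top 497.5826125682922 0.030817771911602804 [ 0.29023965 -0.05352901  1.35182003] [ 0.17284061  0.00146925 -0.98494871]
{'t': 0.1, 'q': array([-1.26938744e+00,  1.31134340e-01,  1.48916005e+00,  9.50661343e-06,
        1.52301079e+00, -8.54173367e-02]), 'dq': array([-4.75570830e-04, -1.08860001e-03, -2.41977009e-05,  6.24248025e-04,
       -7.32305292e-04, -4.79036306e-04]), 'joint_torque': array([ 1.00265592e-03, -5.61340570e+01, -4.93096018e+01,  7.70741352e-02,
        2.90867651e-02, -4.79133507e-05]), 'tool_pos': array([ 0.22630354, -0.55546894,  0.40376867]), 'orientation': array([-3.08134258e+00, -6.03515729e-01,  2.74970358e-04]), 'force': array([-0.26166369,  0.00975175, -0.5572643 ]), 'wrist_torque': array([ 0.00948434, -0.00988818, -0.03196863]), 'gripper_force': 0.0, 'opening': 0.09296912651190299}
```

View pics/a_side.png

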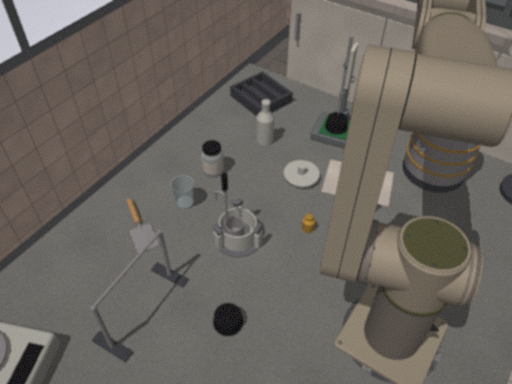

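View pics/a_top.png

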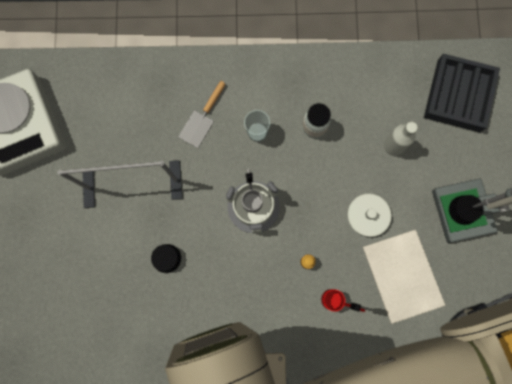

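Side: dipper in the tub, grip at (224,182), tub at (238,232), rail bar from (98,303) to (160,236), lid at (301,174). Top: grip (249,178), tub (252,205), bar from (60,172) to (165,164), lid (370,215). The only look-alike is the red dipper at (335,300), top view. The steel one in the tub at (252,205) fits; I'll confirm it in a crop and measure.

```bash
python3 - <<'E'
from h import *
S=np.load("a_side.npz");T=np.load("a_top.npz")
a=cv2.resize(S["im"][160:265,180:280],None,fx=5,fy=5,interpolation=3)[...,::-1]
b=cv2.resize(T["im"][160:240,215:290],None,fx=5,fy=5,interpolation=3)[...,::-1]
h=max(a.shape[0],b.shape[0]);pad=lambda i:cv2.copyMakeBorder(i,0,h-i.shape[0],0,0,0)
c=np.hstack([pad(a),pad(b)]);c=cv2.resize(c,None,fx=.9,fy=.9);print(c.shape);cv2.imwrite("pics/b.png",c)
C={"side":cloud("side",S["d"]),"top":cloud("top",T["d"])}
I={"side":S["im"],"top":T["im"]}
for n,(u0,u1,v0,v1) in {"side":(85,175,220,320),"top":(50,180,150,185)}.items():
    P=C[n][v0:v1,u0:u1].reshape(-1,3);m=(P[:,2]>.185)&(P[:,2]<.22);Q=P[m]
    print(n,"bar",len(Q),Q.min(0).round(3),Q.max(0).round(3),Q.mean(0).round(3));
    d=np.linalg.svd(Q-Q.mean(0))[2][0];print(d.round(3), np.median(Q[:,2]))
# grip dark pixels
for n,(u0,u1,v0,v1) in {"side":(210,240,165,200),"top":(238,262,165,190)}.items():
    P=C[n][v0:v1,u0:u1].reshape(-1,3);g=I[n][v0:v1,u0:u1].reshape(-1,3).max(1)
    m=(P[:,2]>.12);Q=P[m];print(n,"grip",len(Q),np.median(Q,0).round(3),Q.min(0).round(3),Q.max(0).round(3),[np.percentile(Q[:,2],q).round(3) for q in(5,50,95)])
    mm=(g<45);ys,xs=np.nonzero(mm.reshape(v1-v0,u1-u0));print("dark px",len(xs),xs.mean()+u0,ys.mean()+v0,ys.min()+v0,ys.max()+v0)
# tub rim and lid
for n,(u0,u1,v0,v1) in {"side":(205,275,200,260),"top":(220,290,170,240)}.items():
    P=C[n][v0:v1,u0:u1].reshape(-1,3);m=(P[:,2]>.064)&(P[:,2]<.074);Q=P[m]
    A=np.c_[2*Q[:,:2],np.ones(len(Q))];s=np.linalg.lstsq(A,(Q[:,:2]**2).sum(1),rcond=None)[0];print(n,"tub",len(Q),s[:2],np.sqrt(s[2]+s[0]**2+s[1]**2))
for n,(u0,u1,v0,v1) in {"side":(275,330,150,195),"top":(340,400,185,245)}.items():
    P=C[n][v0:v1,u0:u1].reshape(-1,3);m=(P[:,2]>.018)&(P[:,2]<.034);Q=P[m];print(n,"lid",len(Q),((Q.min(0)+Q.max(0))/2).round(4),np.ptp(Q,0).round(3),np.median(Q,0).round(3))
    K=P[P[:,2]>.045];print("knob",len(K),K.mean(0).round(3),K.max(0).round(3))
E
```

```text
(472, 788, 3)
side bar 400 [0.548 0.174 0.185] [0.577 0.424 0.208] [0.562 0.308 0.201]
[-0.071  0.997 -0.   ] 0.20195823171796295
top bar 383 [0.55  0.172 0.185] [0.578 0.423 0.207] [0.564 0.297 0.201]
[-0.073  0.997 -0.002] 0.2009553790167813
side grip 190 [ 0.525 -0.025  0.209] [-0.021 -0.038  0.132] [0.561 0.66  1.159] [np.float64(0.149), np.float64(0.209), np.float64(0.25)]
dark px 76 224.14473684210526 181.10526315789474 173 190
top grip 98 [ 0.524 -0.03   0.234] [ 0.29  -0.054  0.125] [ 0.561 -0.022  1.352] [np.float64(0.145), np.float64(0.234), np.float64(0.25)]
dark px 43 249.04651162790697 177.6046511627907 173 182
side tub 228 [ 0.4915757  -0.03274528] 0.05479468541991422
top tub 190 [ 0.49310405 -0.03574334] 0.05166212972797345
side lid 673 [ 0.462  -0.3433  0.0261] [0.117 0.118 0.015] [ 0.457 -0.336  0.026]
knob 60 [ 0.381 -0.174  0.238] [0.476 0.66  1.159]
top lid 1341 [ 0.4614 -0.3467  0.026 ] [0.114 0.114 0.016] [ 0.459 -0.344  0.025]
knob 91 [ 0.439 -0.307  0.225] [ 0.473 -0.054  1.352]
```

View pics/b.png

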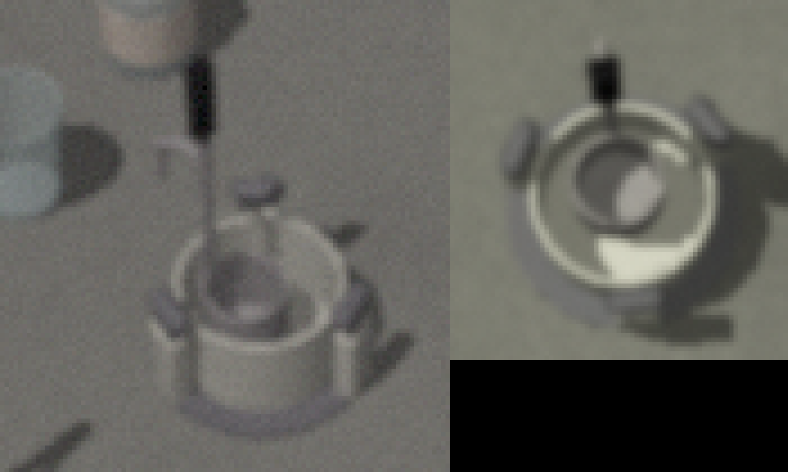

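The crop confirms the steel dipper in the tub with its hook facing world +x, towards the top of the top view. Next I'll work out the dipper's yaw and the first move.

```bash
cat >> h.py <<'E'
def tri(us,vs,ut,vt):
    c1,d1=ray("side",us,vs);c2,d2=ray("top",ut,vt)
    s=np.linalg.lstsq(np.c_[d1,-d2],c2-c1,rcond=None)[0];a=c1+d1*s[0];b=c2+d2*s[1];return (a+b)/2,np.linalg.norm(a-b)
def plan(target,yaw):
    """TCP target, tool straight down with tool x at yaw; slide mm and dr in tool axes"""
    s=read_state();Rt=R.from_rotvec(s["orientation"]);G=R.from_euler("z",yaw)*R.from_euler("x",np.pi)
    print("pos",s["tool_pos"].round(4),"t",s["t"]);print("slide",(Rt.inv().apply(np.array(target)-s["tool_pos"])*1e3).round(1),"dr",(Rt.inv()*G).as_rotvec().round(4))
E
python3 - <<'E'
from h import *
print("grip tri",tri(224.1,181.1,249.05,177.6))
S=np.load("a_side.npz");T=np.load("a_top.npz")
for n,D,b in(("side",S,(205,275,200,260)),("top",T,(220,290,170,240))):
    u0,u1,v0,v1=b;P=cloud(n,D["d"])[v0:v1,u0:u1].reshape(-1,3)
    c=np.array([.4923,-.034]);r=np.linalg.norm(P[:,:2]-c,axis=1)
    m=(P[:,2]>.05)&(P[:,2]<.066)&(r<.046);Q=P[m];A=np.c_[2*Q[:,:2],np.ones(len(Q))];s=np.linalg.lstsq(A,(Q[:,:2]**2).sum(1),rcond=None)[0];print(n,"cup",len(Q),s[:2],np.sqrt(s[2]+s[0]**2+s[1]**2))
    m=(P[:,2]>.135)&(P[:,2]<.19);
    u0,u1,v0,v1=(205,240,170,215) if n=="side" else(235,262,162,190)
    P=cloud(n,D["d"])[v0:v1,u0:u1].reshape(-1,3);
    for lo,hi in((.135,.185),(.19,.23),(.23,.26)):
        Q=P[(P[:,2]>lo)&(P[:,2]<hi)];print(lo,len(Q),Q.mean(0).round(4),Q.min(0).round(3),Q.max(0).round(3))
print("hooktip top px", onplane("top",248.3,170,.165),"cup",onplane("top",252.3,201,.06))
plan([.5245,-.028,.46],0.0)
E
```

```text
grip tri (array([ 0.52902659, -0.03013525,  0.22134469]), np.float64(0.0012897661153412235))
side cup 122 [ 0.50263307 -0.03046631] 0.026725359833055278
0.135 73 [ 0.5388 -0.0261  0.1618] [ 0.522 -0.032  0.137] [ 0.561 -0.021  0.183]
0.19 67 [ 0.5239 -0.025   0.2107] [ 0.518 -0.037  0.191] [ 0.533 -0.019  0.23 ]
0.23 54 [ 0.525  -0.0259  0.2434] [ 0.517 -0.038  0.23 ] [ 0.533 -0.019  0.252]
top cup 87 [ 0.50292297 -0.03260919] 0.02612638957951047
0.135 22 [ 0.5424 -0.0289  0.1635] [ 0.524 -0.034  0.141] [ 0.561 -0.025  0.176]
0.19 21 [ 0.5217 -0.0304  0.2123] [ 0.521 -0.037  0.194] [ 0.523 -0.023  0.228]
0.23 49 [ 0.5267 -0.0303  0.2455] [ 0.521 -0.038  0.232] [ 0.535 -0.022  0.252]
hooktip top px [ 0.55929937 -0.02775446  0.165     ] cup [ 0.49941232 -0.03461644  0.06      ]
pos [ 0.2263 -0.5555  0.4038] t 0.1
slide [ 475.2 -376.1  -55.5] dr [-1.700e-03  2.000e-04  3.868e-01]
```

Call:
{"op": "servo_tool", "data": {
  "increments": [
    {"slide": [0, 0, -76], "dr": [0, 0, 0], "jaw": 0},
    {"slide": [0, 0, -76], "dr": [0, 0, 0], "jaw": 0},
    {"slide": [477, -373, -76], "dr": [0, 0, 0.312], "jaw": 0.4},
    {"slide": [477, -373, -76], "dr": [0, 0, 0.312], "jaw": 0.4},
    {"slide": [477, -373, -76], "dr": [0, 0, 0.312], "jaw": 0.4},
    {"slide": [477, -373, -76], "dr": [0, 0, 0.312], "jaw": 0.4},
    {"slide": [477, -373, -76], "dr": [0, 0, 0.312], "jaw": 0.4},
    {"slide": [477, -373, -76], "dr": [0, 0, 0.312], "jaw": 0.4},
    {"slide": [477, -373, -76], "dr": [0, 0, 0.312], "jaw": 0.4},
    {"slide": [477, -373, -76], "dr": [0, 0, 0.312], "jaw": 0.4},
    {"slide": [477, -373, -76], "dr": [0, 0, 0.312], "jaw": 0.4},
    {"slide": [477, -373, -76], "dr": [0, 0, 0.312], "jaw": 0.4},
    {"slide": [477, -373, -76], "dr": [0, 0, 0.312], "jaw": 0.4},
    {"slide": [477, -373, -76], "dr": [0, 0, 0.312], "jaw": 0.4},
    {"slide": [477, -373, -76], "dr": [0, 0, 0.312], "jaw": 0.4},
    {"slide": [477, -373, -76], "dr": [0, 0, 0.312], "jaw": 0.4},
    {"slide": [477, -373, -76], "dr": [0, 0, 0.312], "jaw": 0.4},
    {"slide": [477, -373, -76], "dr": [0, 0, 0.312], "jaw": 0.4},
    {"slide": [477, -373, -76], "dr": [0, 0, 0.312], "jaw": 0.4},
    {"slide": [477, -373, -76], "dr": [0, 0, 0.312], "jaw": 0.4}
  ],
  "force": 8
}}

```text
t: 2.1
tool_pos: [0.5271, -0.0313, 0.4809]
orientation: [3.139, 0.115, 0.001]
force: [-0.7, -0.1, -0.2]
opening: 0.0555
gripper_force: 0.0
```

```bash
python3 - <<'E'
from h import *
grab("c");plan([.527,-.03,.392],.075);s=read_state();print(s["q"].round(3),s["force"],s["opening"])
a=cv2.resize(np.load("c_side.npz")["im"][100:240,160:300],None,fx=4,fy=4,interpolation=3)[...,::-1];cv2.imwrite("pics/c.png",a)
E
```

```text
pos [ 0.5272 -0.0309  0.4809] t 2.2
slide [-0.2 -0.9 88.9] dr [ 0.0001 -0.0003 -0.0013]
[-0.156 -0.084  1.569 -0.     1.657  1.341] [0.19947338 0.17890126 0.04028995] 0.05598305724289227
```

View pics/c.png

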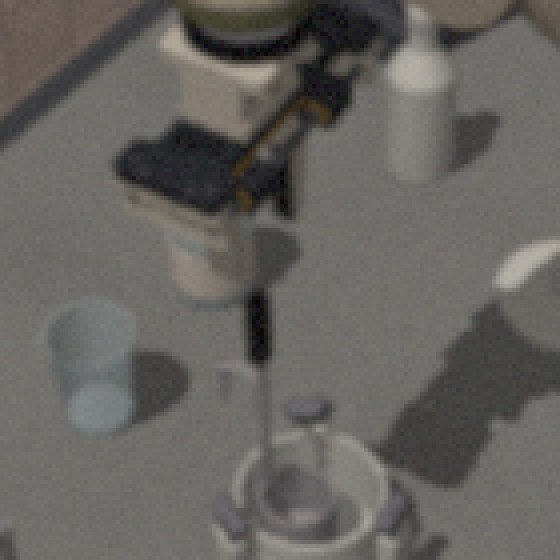

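```bash
python3 - <<'E'
from h import *
for P in([.527,-.059,.295],[.527,-.003,.295],[.527,-.03,.25],[.527,-.03,.48]):
    print(P,((proj("side",np.array(P))-[160,100])*4).round())
D=np.load("c_side.npz");C=cloud("side",D["d"]);P=C[100:180,160:300].reshape(-1,3)
for lo,hi in((.285,.31),(.31,.35),(.35,.42)):
    Q=P[(P[:,2]>lo)&(P[:,2]<hi)];print(lo,len(Q),Q.min(0).round(3),Q.max(0).round(3))
E
```

```text
[0.527, -0.059, 0.295] [[282. 219.]]
[0.527, -0.003, 0.295] [[230. 271.]]
[0.527, -0.03, 0.25] [[258. 296.]]
[0.527, -0.03, 0.48] [[242.   9.]]
0.285 59 [ 0.511 -0.074  0.292] [0.538 0.012 0.31 ]
0.31 149 [ 0.511 -0.077  0.311] [0.534 0.014 0.35 ]
0.35 1016 [ 0.482 -0.126  0.351] [0.555 0.066 0.42 ]
```

The crop shows the fingers straddling the grip. The right finger tip is at about (285,215), the grip top at (258,292), and both match the projections. Descend and grip.

Call:
{"op": "servo_tool", "data": {
  "increments": [
    {"slide": [0, 0, 30], "dr": [0, 0, 0], "jaw": 0.4},
    {"slide": [0, 0, 60], "dr": [0, 0, 0], "jaw": 0.4},
    {"slide": [0, 0, 80], "dr": [0, 0, 0], "jaw": 0.4},
    {"slide": [0, 0, 89], "dr": [0, 0, 0], "jaw": 0.4},
    {"slide": [0, 0, 89], "dr": [0, 0, 0], "jaw": 0.6},
    {"slide": [0, 0, 89], "dr": [0, 0, 0], "jaw": 0.75},
    {"slide": [0, 0, 89], "dr": [0, 0, 0], "jaw": 0.85},
    {"slide": [0, 0, 89], "dr": [0, 0, 0], "jaw": 1},
    {"slide": [0, 0, 89], "dr": [0, 0, 0], "jaw": 1},
    {"slide": [0, 0, 89], "dr": [0, 0, 0], "jaw": 1},
    {"slide": [0, 0, 89], "dr": [0, 0, 0], "jaw": 1},
    {"slide": [0, 0, 89], "dr": [0, 0, 0], "jaw": 1}
  ],
  "force": 25
}}

```text
t: 3.4
tool_pos: [0.5276, -0.0303, 0.3923]
orientation: [3.139, 0.118, 0.002]
force: [-0.0, -0.7, 3.9]
opening: 0.0161
gripper_force: 24.9
```

Call:
{"op": "servo_tool", "data": {
  "increments": [
    {"slide": [0, 0, -5], "dr": [0, 0, 0], "jaw": 1},
    {"slide": [0, 0, -15], "dr": [0, 0, 0], "jaw": 1},
    {"slide": [0, 0, -35], "dr": [0, 0, 0], "jaw": 1},
    {"slide": [0, 0, -60], "dr": [0, 0, 0], "jaw": 1},
    {"slide": [0, 0, -85], "dr": [0, 0, 0], "jaw": 1},
    {"slide": [0, 0, -105], "dr": [0, 0, 0], "jaw": 1},
    {"slide": [0, 0, -120], "dr": [0, 0, 0], "jaw": 1},
    {"slide": [0, 0, -130], "dr": [0, 0, 0], "jaw": 1},
    {"slide": [0, 0, -130], "dr": [0, 0, 0], "jaw": 1},
    {"slide": [0, 0, -130], "dr": [0, 0, 0], "jaw": 1}
  ]
}}

```text
t: 4.4
tool_pos: [0.5274, -0.0303, 0.5209]
orientation: [-3.139, -0.117, 0.002]
force: [-1.0, -0.4, -2.7]
opening: 0.0161
gripper_force: 24.9
```

```bash
python3 - <<'E'
from h import *
grab("d");s=read_state();print(s["force"],s["wrist_torque"],s["opening"],s["tool_pos"])
D=np.load("d_side.npz");C=cloud("side",D["d"])
tcp=s["tool_pos"];P=C.reshape(-1,3);L=(P-(tcp-[0,0,.167]))
m=(np.abs(L[:,0])<.08)&(np.abs(L[:,1])<.05)&(L[:,2]<-.04)&(L[:,2]>-.24);Q=L[m]
for lo,hi in((-.1,-.05),(-.15,-.1),(-.176,-.158),(-.24,-.176)):
    q=Q[(Q[:,2]>lo)&(Q[:,2]<hi)];print(lo,len(q),*[x.round(3) for x in(q.mean(0),q.min(0),q.max(0))]) if len(q) else 0
a=cv2.resize(D["im"][60:240,140:300],None,fx=3.3,fy=3.3,interpolation=3)[...,::-1];cv2.imwrite("pics/d.png",a)
print(proj("side",tcp-[0,0,.167]),proj("side",tcp-[.025,0,.387]))
plan([.50,.285,.522],.075)
E
```

```text
[-0.22004031  0.15403818 -3.16505173] [ 0.03714419  0.01188175 -0.01337359] 0.01565075694544594 [ 0.52732599 -0.03028235  0.52026242]
-0.1 87 [ 0.011  0.002 -0.071] [-0.005 -0.003 -0.099] [ 0.033  0.008 -0.051]
-0.15 40 [-0.001  0.001 -0.124] [-0.005 -0.005 -0.15 ] [ 0.006  0.006 -0.101]
-0.176 160 [-0.024 -0.002 -0.168] [-0.055 -0.032 -0.176] [ 0.006  0.026 -0.158]
-0.24 386 [-0.027  0.    -0.196] [-0.054 -0.031 -0.222] [ 0.008  0.028 -0.176]
[[222.86270038 144.15399763]] [[233.46893681 207.15963766]]
pos [ 0.5273 -0.0303  0.5203] t 4.5
slide [  -3.7 -316.4   -1.6] dr [-0.0005  0.0023 -0.0002]
```

View pics/d.png

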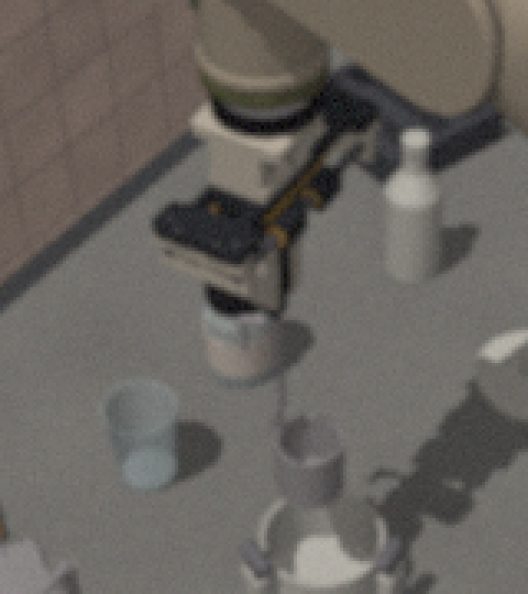

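The picture shows the dipper upright, lifted clear above the tub, with the cup at about (310,460). Carry it to a point in front of the bar's middle.

Call:
{"op": "servo_tool", "data": {
  "increments": [
    {"slide": [0, -8, 0], "dr": [0, 0, 0], "jaw": 1},
    {"slide": [0, -25, 0], "dr": [0, 0, 0], "jaw": 1},
    {"slide": [0, -50, 0], "dr": [0, 0, 0], "jaw": 1},
    {"slide": [-1, -80, 0], "dr": [0, 0, 0], "jaw": 1},
    {"slide": [-1, -110, 0], "dr": [0, 0, 0], "jaw": 1},
    {"slide": [-1, -140, 0], "dr": [0, 0, 0], "jaw": 1},
    {"slide": [-1, -170, 0], "dr": [0, 0, 0], "jaw": 1},
    {"slide": [-2, -200, 0], "dr": [0, 0, 0], "jaw": 1},
    {"slide": [-2, -230, 0], "dr": [0, 0, 0], "jaw": 1},
    {"slide": [-2, -260, 0], "dr": [0, 0, 0], "jaw": 1},
    {"slide": [-2, -288, 0], "dr": [0, 0, 0], "jaw": 1},
    {"slide": [-3, -308, 0], "dr": [0, 0, 0], "jaw": 1},
    {"slide": [-3, -322, 0], "dr": [0, 0, 0], "jaw": 1},
    {"slide": [-3, -328, 0], "dr": [0, 0, 0], "jaw": 1},
    {"slide": [10, -328, 0], "dr": [0, 0, 0], "jaw": 1},
    {"slide": [30, -328, 0], "dr": [0, 0, 0], "jaw": 1},
    {"slide": [41, -328, 0], "dr": [0, 0, 0], "jaw": 1},
    {"slide": [46, -328, 0], "dr": [0, 0, 0], "jaw": 1},
    {"slide": [46, -328, 0], "dr": [0, 0, 0], "jaw": 1},
    {"slide": [46, -328, 0], "dr": [0, 0, 0], "jaw": 1}
  ]
}}

```text
t: 6.5
tool_pos: [0.5486, 0.2999, 0.5217]
orientation: [3.139, 0.117, -0.001]
force: [0.4, -0.5, -3.0]
opening: 0.0156
gripper_force: 25.0
```

```bash
cat > m.py <<'E'
from h import *
import sys
tag=sys.argv[1];grab(tag);s=read_state();print(s["force"],s["tool_pos"],s["orientation"],s["opening"],s["t"])
tcp=s["tool_pos"]
for n in("side","top"):
    D=np.load(f"{tag}_{n}.npz");P=cloud(n,D["d"]).reshape(-1,3)
    b=P[(P[:,2]>.19)&(P[:,2]<.212)&(np.abs(P[:,0]-.563)<.03)&(P[:,1]>.19)&(P[:,1]<.40)&(np.abs(P[:,1]-tcp[1])>.03)]
    k=np.polyfit(b[:,1],b[:,0],1);print(n,"bar at y",np.polyval(k,tcp[1]).round(4),"slope",k[0].round(3),"zmax",np.percentile(b[:,2],90).round(4),len(b))
    L=P-(tcp-[0,0,.167]);L=L[(np.abs(L[:,0])<.08)&(np.abs(L[:,1])<.02)]
    for nm,lo,hi in(("hook",-.09,-.046),("handle",-.15,-.1)):
        q=L[(L[:,2]>lo)&(L[:,2]<hi)];
        if len(q): print(nm,len(q),*[x.round(3) for x in(q.mean(0),q.min(0),q.max(0))])
        if nm=="hook" and len(q)>9:
            q2=q[q[:,0]>.008]
            if len(q2)>4: print(" hook part",len(q2),q2.mean(0).round(4),"yaw slope",np.polyfit(q2[:,0],q2[:,1],1)[0].round(3))
E
python3 m.py e
python3 -c "
import cv2;a=cv2.imread('pics/e_side.png')[120:330,70:270];cv2.imwrite('pics/e.png',cv2.resize(a,None,fx=2.8,fy=2.8,interpolation=3))"
```

```text
[-0.39207128 -0.80660486 -2.86333689] [0.54839126 0.30012766 0.52196428] [-3.13928386e+00 -1.17519416e-01 -1.66584019e-04] 0.015652397197235032 6.6
side bar at y 0.5622 slope -0.072 zmax 0.2049 215
hook 88 [ 0.01   0.002 -0.067] [-0.005 -0.004 -0.089] [ 0.033  0.006 -0.047]
 hook part 39 [ 0.0254  0.0032 -0.0676] yaw slope 0.03
handle 50 [-0.     0.    -0.126] [-0.005 -0.016 -0.15 ] [ 0.015  0.006 -0.1  ]
top bar at y 0.5636 slope -0.073 zmax 0.2042 122
hook 28 [ 0.002 -0.005 -0.072] [-0.004 -0.007 -0.088] [ 0.033 -0.    -0.05 ]
handle 31 [ 0.001 -0.004 -0.124] [-0.003 -0.007 -0.15 ] [ 0.016  0.004 -0.1  ]
```

View pics/e.png

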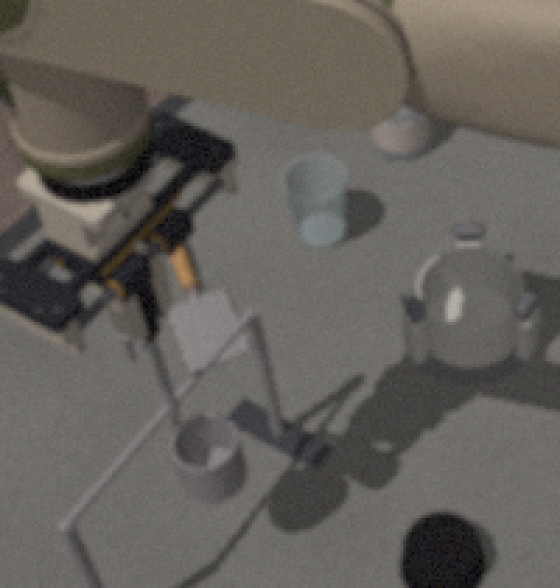

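The picture shows the dipper above the bar's middle with clear room. Hook and bar both measure x ≈ 0.564. Lower it onto the bar.

Call:
{"op": "servo_tool", "data": {
  "increments": [
    {"slide": [0, 0, 8], "dr": [0, 0, 0], "jaw": 1},
    {"slide": [0, 0, 25], "dr": [0, 0, 0], "jaw": 1},
    {"slide": [0, 0, 45], "dr": [0, 0, 0], "jaw": 1},
    {"slide": [0, 0, 60], "dr": [0, 0, 0], "jaw": 1},
    {"slide": [0, 0, 72], "dr": [0, 0, 0], "jaw": 1},
    {"slide": [0, 0, 80], "dr": [0, 0, 0], "jaw": 1},
    {"slide": [0, 0, 85], "dr": [0, 0, 0], "jaw": 1},
    {"slide": [0, 0, 88], "dr": [0, 0, 0], "jaw": 1},
    {"slide": [0, 0, 90], "dr": [0, 0, 0], "jaw": 1},
    {"slide": [0, 0, 90], "dr": [0, 0, 0], "jaw": 1}
  ]
}}

```text
t: 7.6
tool_pos: [0.5489, 0.3002, 0.432]
orientation: [-3.139, -0.117, -0.001]
force: [-0.4, -0.1, -2.7]
opening: 0.0158
gripper_force: 25.0
```

```bash
python3 m.py f
```

```text
[ 0.22997969  0.17677493 -2.21533515] [0.54887473 0.30025875 0.43231075] [-3.13909436e+00 -1.17425424e-01 -1.18503144e-03] 0.015883300781434607 7.7
side bar at y 0.5622 slope -0.072 zmax 0.2048 216
hook 93 [ 0.009  0.004 -0.066] [-0.006 -0.019 -0.09 ] [ 0.034  0.02  -0.047]
 hook part 51 [ 0.0184  0.0063 -0.0653] yaw slope -0.211
handle 35 [-0.002  0.001 -0.122] [-0.005 -0.004 -0.145] [ 0.004  0.004 -0.1  ]
top bar at y 0.5635 slope -0.073 zmax 0.2039 83
hook 28 [ 0.009 -0.008 -0.069] [-0.004 -0.019 -0.088] [ 0.034 -0.001 -0.058]
 hook part 13 [ 0.0205 -0.0119 -0.0655] yaw slope 0.712
handle 22 [-0.    -0.005 -0.124] [-0.004 -0.007 -0.148] [ 0.007 -0.001 -0.1  ]
```

Call:
{"op": "servo_tool", "data": {
  "increments": [
    {"slide": [0, 0, 1], "dr": [0, 0, 0], "jaw": 1},
    {"slide": [0, 0, 2], "dr": [0, 0, 0], "jaw": 1},
    {"slide": [0, 0, 3], "dr": [0, 0, 0], "jaw": 1},
    {"slide": [0, 0, 3], "dr": [0, 0, 0], "jaw": 1}
  ]
}}

```text
t: 8.1
tool_pos: [0.5487, 0.3002, 0.4285]
orientation: [3.139, 0.117, -0.001]
force: [0.4, -0.1, -3.5]
opening: 0.0161
gripper_force: 25.0
```

Call:
{"op": "servo_tool", "data": {
  "increments": [
    {"slide": [0, 0, 0.7], "dr": [0, 0, 0], "jaw": 1},
    {"slide": [0, 0, 1.4], "dr": [0, 0, 0], "jaw": 1},
    {"slide": [0, 0, 2], "dr": [0, 0, 0], "jaw": 1},
    {"slide": [0, 0, 2], "dr": [0, 0, 0], "jaw": 1}
  ]
}}

```text
t: 8.5
tool_pos: [0.5487, 0.3002, 0.4266]
orientation: [3.139, 0.117, -0.0]
force: [-0.1, -0.5, -3.3]
opening: 0.0158
gripper_force: 25.0
```

Call:
{"op": "servo_tool", "data": {
  "increments": [
    {"slide": [0, 0, 0.5], "dr": [0, 0, 0], "jaw": 1},
    {"slide": [0, 0, 1], "dr": [0, 0, 0], "jaw": 1},
    {"slide": [0, 0, 1], "dr": [0, 0, 0], "jaw": 1}
  ]
}}

```text
t: 8.8
tool_pos: [0.5488, 0.3002, 0.4262]
orientation: [-3.139, -0.117, -0.001]
force: [-0.8, 0.5, 1.0]
opening: 0.0164
gripper_force: 25.0
```

Contact came at z 0.426, as predicted. Loosen the grip a little and turn the tool slowly about the bar into the dipper's lean.

Call:
{"op": "servo_tool", "data": {
  "increments": [
    {"slide": [0, 0, -0.3], "dr": [0, 0, 0], "jaw": 1},
    {"slide": [0, 0, -0.5], "dr": [0, 0, 0], "jaw": 1},
    {"slide": [-4.5, 0, -0.1], "dr": [0, 0.02, 0], "jaw": 1},
    {"slide": [-9, 0, 0.3], "dr": [0, 0.04, 0], "jaw": 1},
    {"slide": [-13.5, 0, 0.9], "dr": [0, 0.06, 0], "jaw": 1},
    {"slide": [-18, 0, 1.5], "dr": [0, 0.08, 0], "jaw": 1},
    {"slide": [-22.5, 0, 2.2], "dr": [0, 0.1, 0], "jaw": 1},
    {"slide": [-26.9, 0, 3], "dr": [0, 0.12, 0], "jaw": 1},
    {"slide": [-31.4, 0, 3.9], "dr": [0, 0.14, 0], "jaw": 1},
    {"slide": [-35.8, 0, 4.8], "dr": [0, 0.16, 0], "jaw": 1},
    {"slide": [-40.2, 0, 6], "dr": [0, 0.18, 0], "jaw": 1},
    {"slide": [-44.6, 0, 7.2], "dr": [0, 0.2, 0], "jaw": 1},
    {"slide": [-48.9, 0, 8.4], "dr": [0, 0.22, 0], "jaw": 1},
    {"slide": [-53.3, 0, 9.8], "dr": [0, 0.24, 0], "jaw": 1},
    {"slide": [-57.6, 0, 11.2], "dr": [0, 0.26, 0], "jaw": 1},
    {"slide": [-61.8, 0, 12.7], "dr": [0, 0.28, 0], "jaw": 1},
    {"slide": [-61.8, 0, 12.7], "dr": [0, 0.28, 0], "jaw": 1}
  ],
  "force": 10
}}

```text
t: 10.5
tool_pos: [0.4865, 0.2956, 0.4126]
orientation: [-3.098, -0.117, -0.437]
force: [-0.3, -0.3, -2.5]
opening: 0.016
gripper_force: 10.0
```

```bash
python3 m.py g
python3 -c "
import cv2;a=cv2.imread('pics/g_side.png')[150:310,80:240];cv2.imwrite('pics/g.png',cv2.resize(a,None,fx=3.5,fy=3.5,interpolation=3))"
```

```text
[-1.25271872  0.07861015 -3.04795565] [0.48693604 0.29561259 0.41297091] [-3.09849425 -0.11631315 -0.43628379] 0.01580219573174121 10.6
side bar at y 0.562 slope -0.068 zmax 0.2046 91
hook 25 [ 0.064  0.006 -0.067] [ 0.057  0.002 -0.089] [ 0.071  0.009 -0.047]
 hook part 25 [ 0.0642  0.0064 -0.0672] yaw slope 0.237
handle 13 [ 0.076  0.007 -0.109] [ 0.073  0.004 -0.122] [ 0.08   0.009 -0.101]
top bar at y 0.5636 slope -0.077 zmax 0.2043 72
hook 7 [ 0.072  0.    -0.082] [ 0.067 -0.001 -0.088] [ 0.075  0.002 -0.073]
handle 4 [ 0.077 -0.    -0.104] [ 0.074 -0.001 -0.107] [ 0.08   0.    -0.101]
```

View pics/g.png

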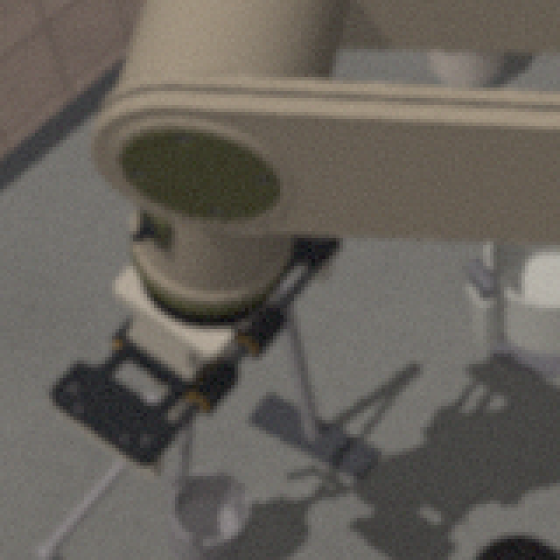

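The view is mostly covered by the wrist. The cup at about (210,510) has swung in under the bar. The gripper still carries the weight, so lower by fractions of a mm until the bar takes it.

Call:
{"op": "servo_tool", "data": {
  "increments": [
    {"slide": [-0.14, 0, 0.48], "dr": [0, 0, 0], "jaw": 1},
    {"slide": [-0.14, 0, 0.48], "dr": [0, 0, 0], "jaw": 1},
    {"slide": [-0.14, 0, 0.48], "dr": [0, 0, 0], "jaw": 1}
  ]
}}

```text
t: 10.9
tool_pos: [0.4872, 0.2956, 0.4127]
orientation: [-3.098, -0.116, -0.436]
force: [-3.3, -0.3, -0.4]
opening: 0.0156
gripper_force: 10.0
```

Call:
{"op": "servo_tool", "data": {
  "increments": [
    {"slide": [-0.14, 0, 0.48], "dr": [0, 0, 0], "jaw": 1},
    {"slide": [-0.14, 0, 0.48], "dr": [0, 0, 0], "jaw": 1},
    {"slide": [-0.14, 0, 0.48], "dr": [0, 0, 0], "jaw": 1}
  ]
}}

```text
t: 11.2
tool_pos: [0.4872, 0.2956, 0.4125]
orientation: [-3.098, -0.116, -0.437]
force: [-4.0, -2.0, 3.4]
opening: 0.016
gripper_force: 10.0
```

Call:
{"op": "servo_tool", "data": {
  "increments": [
    {"slide": [-0.4, 0, -0.6], "dr": [0, 0, 0], "jaw": 1},
    {"slide": [-0.4, 0, -0.6], "dr": [0, 0, 0], "jaw": 1},
    {"slide": [-0.4, 0, -0.6], "dr": [0, 0, 0], "jaw": 1},
    {"slide": [-0.4, 0, -0.6], "dr": [0, 0, 0], "jaw": 1}
  ],
  "force": 3
}}

```text
t: 11.6
tool_pos: [0.4867, 0.2956, 0.4124]
orientation: [-3.098, -0.116, -0.437]
force: [0.4, 0.4, -1.8]
opening: 0.016
gripper_force: 3.0
```

Call:
{"op": "servo_tool", "data": {
  "increments": [
    {"slide": [-0.1, 0, 0.4], "dr": [0, 0, 0], "jaw": 1},
    {"slide": [-0.1, 0, 0.4], "dr": [0, 0, 0], "jaw": 0.85},
    {"slide": [-0.1, 0, 0.4], "dr": [0, 0, 0], "jaw": 0.835},
    {"slide": [-0.1, 0, 0.4], "dr": [0, 0, 0], "jaw": 0.83},
    {"slide": [-0.1, 0, 0.4], "dr": [0, 0, 0], "jaw": 0.827},
    {"slide": [-0.1, 0, 0.4], "dr": [0, 0, 0], "jaw": 0.825},
    {"slide": [-0.1, 0, 0.4], "dr": [0, 0, 0], "jaw": 0.823},
    {"slide": [-0.1, 0, 0.4], "dr": [0, 0, 0], "jaw": 0.821},
    {"slide": [-0.1, 0, 0.4], "dr": [0, 0, 0], "jaw": 0.819},
    {"slide": [-0.1, 0, 0.4], "dr": [0, 0, 0], "jaw": 0.817},
    {"slide": [-0.1, 0, 0.4], "dr": [0, 0, 0], "jaw": 0.815},
    {"slide": [-0.1, 0, 0.4], "dr": [0, 0, 0], "jaw": 0.812},
    {"slide": [-0.1, 0, 0.4], "dr": [0, 0, 0], "jaw": 0.808},
    {"slide": [-0.1, 0, 0.4], "dr": [0, 0, 0], "jaw": 0.804}
  ]
}}

```text
t: 13.0
tool_pos: [0.4866, 0.2956, 0.4121]
orientation: [-3.098, -0.116, -0.437]
force: [-0.2, -0.3, 0.0]
opening: 0.0178
gripper_force: 0.0
```

Call:
{"op": "servo_tool", "data": {
  "increments": [
    {"slide": [0, 0, 0], "dr": [0, 0, 0], "jaw": 0.8},
    {"slide": [0, 0, 0], "dr": [0, 0, 0], "jaw": 0.79},
    {"slide": [0, 0, 0], "dr": [0, 0, 0], "jaw": 0.78},
    {"slide": [0, 0, 0], "dr": [0, 0, 0], "jaw": 0.77},
    {"slide": [0, 0, 0], "dr": [0, 0, 0], "jaw": 0.76},
    {"slide": [0, 0, 0], "dr": [0, 0, 0], "jaw": 0.74},
    {"slide": [0, 0, 0], "dr": [0, 0, 0], "jaw": 0.7},
    {"slide": [0, 0, 0], "dr": [0, 0, 0], "jaw": 0.66},
    {"slide": [0, 0, 0], "dr": [0, 0, 0], "jaw": 0.6},
    {"slide": [0, 0, 0], "dr": [0, 0, 0], "jaw": 0.5},
    {"slide": [0, 0, 0], "dr": [0, 0, 0], "jaw": 0.4},
    {"slide": [0, 0, 0], "dr": [0, 0, 0], "jaw": 0.4}
  ]
}}

```text
t: 14.2
tool_pos: [0.4866, 0.2956, 0.4121]
orientation: [-3.098, -0.116, -0.437]
force: [0.4, -0.5, -0.2]
opening: 0.0544
gripper_force: 0.0
```

```bash
python3 m.py i
```

```text
[ 0.26685111 -0.28381202  0.71258585] [0.48661155 0.29556072 0.41207647] [-3.09840832 -0.11589222 -0.43657549] 0.05547370459984416 14.3
side bar at y 0.562 slope -0.063 zmax 0.2044 90
hook 14 [ 0.067  0.007 -0.076] [ 0.062  0.004 -0.089] [ 0.073  0.008 -0.065]
 hook part 14 [ 0.0673  0.0069 -0.0758] yaw slope 0.203
handle 11 [ 0.076  0.007 -0.11 ] [ 0.072  0.003 -0.121] [ 0.078  0.01  -0.1  ]
top bar at y 0.5647 slope -0.062 zmax 0.2046 76
```

Let go. Back out along the tilted grip axis.

Call:
{"op": "servo_tool", "data": {
  "increments": [
    {"slide": [0, 0, -8], "dr": [0, 0, 0], "jaw": 0.4},
    {"slide": [0, 0, -25], "dr": [0, 0, 0], "jaw": 0.4},
    {"slide": [0, 0, -50], "dr": [0, 0, 0], "jaw": 0.4},
    {"slide": [0, 0, -80], "dr": [0, 0, 0], "jaw": 0.4},
    {"slide": [0, 0, -110], "dr": [0, 0, 0], "jaw": 0.4},
    {"slide": [0, 0, -130], "dr": [0, 0, 0], "jaw": 0.4},
    {"slide": [0, 0, -130], "dr": [0, 0, 0], "jaw": 0.4}
  ]
}}

```text
t: 15.0
tool_pos: [0.4504, 0.293, 0.5419]
orientation: [-3.094, -0.116, -0.446]
force: [0.9, -0.7, -0.2]
opening: 0.0558
gripper_force: 0.0
```

```bash
python3 m.py j | head -1
python3 - <<'E'
from h import *
a=cv2.imread('pics/j_side.png')[170:330,80:240];cv2.imwrite('pics/j.png',cv2.resize(a,None,fx=3.5,fy=3.5,interpolation=3))
T=np.load("a_top.npz");S=np.load("a_side.npz")
for n,D,b in(("side",S,(275,330,150,195)),("top",T,(340,400,185,245))):
    u0,u1,v0,v1=b;P=cloud(n,D["d"])[v0:v1,u0:u1].reshape(-1,3);m=(P[:,2]>.044)&(P[:,2]<.07)&(D["d"][v0:v1,u0:u1].ravel()>0);K=P[m];print(n,"knob",len(K),K.mean(0).round(4),K.min(0).round(3),K.max(0).round(3))
    E=(P[:,2]>.018)&(P[:,2]<.032);Q=P[E];print("flange mid",((Q.min(0)+Q.max(0))/2).round(4))
s=read_state();Rt=R.from_rotvec(s["orientation"]);print(Rt.as_matrix().round(3),s["q"].round(3))
plan([.47,.2,.52],.075)
E
```

```text
[ 0.27489261 -0.53795297 -0.59186467] [0.45075352 0.29291593 0.53714679] [-3.0977984  -0.11605564 -0.43773969] 0.055537802497310954 15.1
side knob 56 [ 0.4615 -0.3403  0.0528] [ 0.45  -0.357  0.044] [ 0.476 -0.328  0.062]
flange mid [ 0.462  -0.3433  0.0254]
top knob 79 [ 0.4612 -0.3453  0.0533] [ 0.449 -0.358  0.046] [ 0.473 -0.334  0.061]
flange mid [ 0.4614 -0.3467  0.0249]
[[ 0.958  0.075  0.276]
 [ 0.072 -0.997  0.021]
 [ 0.277 -0.    -0.961]] [ 0.524 -0.181  1.569 -0.12   1.499  2.013]
pos [0.4508 0.2929 0.5371] t 15.1
slide [ 7.  94.1 19.8] dr [-4.000e-04 -2.808e-01 -1.000e-04]
```

View pics/j.png

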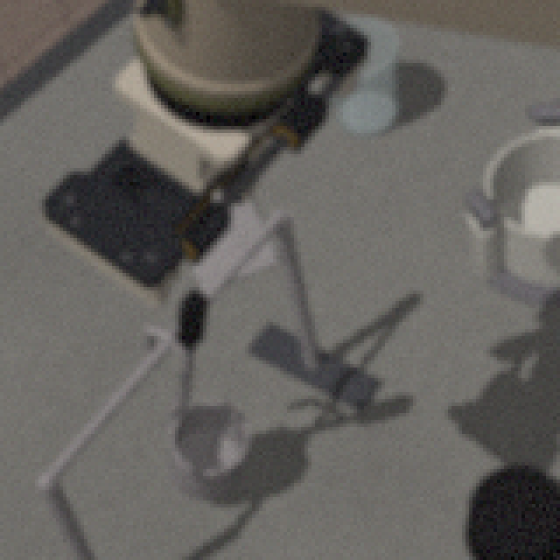

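The picture shows the hook on the bar at about (155,340), grip leaning at (192,318) and cup hanging freely at (210,440). That part is done. Now go above the lid.

Call:
{"op": "servo_tool", "data": {
  "increments": [
    {"slide": [-4, 30, 0], "dr": [0, -0.04, 0], "jaw": 0.4},
    {"slide": [-85, 636, 160], "dr": [0, -0.281, 0], "jaw": 0.4},
    {"slide": [-85, 636, 160], "dr": [0, -0.281, 0], "jaw": 0.4},
    {"slide": [-85, 636, 160], "dr": [0, -0.281, 0], "jaw": 0.4},
    {"slide": [-85, 636, 160], "dr": [0, -0.281, 0], "jaw": 0.4},
    {"slide": [-85, 636, 160], "dr": [0, -0.281, 0], "jaw": 0.4},
    {"slide": [-85, 636, 160], "dr": [0, -0.281, 0], "jaw": 0.4},
    {"slide": [-85, 636, 160], "dr": [0, -0.281, 0], "jaw": 0.4},
    {"slide": [-85, 636, 160], "dr": [0, -0.281, 0], "jaw": 0.4},
    {"slide": [-85, 636, 160], "dr": [0, -0.281, 0], "jaw": 0.4},
    {"slide": [-85, 636, 160], "dr": [0, -0.281, 0], "jaw": 0.4},
    {"slide": [-85, 636, 160], "dr": [0, -0.281, 0], "jaw": 0.4},
    {"slide": [-85, 636, 160], "dr": [0, -0.281, 0], "jaw": 0.4},
    {"slide": [-85, 636, 160], "dr": [0, -0.281, 0], "jaw": 0.4},
    {"slide": [-85, 636, 160], "dr": [0, -0.281, 0], "jaw": 0.4},
    {"slide": [-85, 636, 160], "dr": [0, -0.281, 0], "jaw": 0.4},
    {"slide": [-85, 636, 160], "dr": [0, -0.281, 0], "jaw": 0.4},
    {"slide": [-85, 636, 160], "dr": [0, -0.281, 0], "jaw": 0.4},
    {"slide": [-85, 636, 160], "dr": [0, -0.281, 0], "jaw": 0.4},
    {"slide": [-85, 636, 160], "dr": [0, -0.281, 0], "jaw": 0.4}
  ]
}}

```text
t: 17.1
tool_pos: [0.4612, -0.3434, 0.3603]
orientation: [3.139, 0.119, -0.001]
force: [0.4, 0.2, -0.1]
opening: 0.0559
gripper_force: 0.0
```

```bash
python3 - <<'E'
from h import *
grab("k");plan([.4615,-.344,.214],.075);print(read_state()["q"].round(2))
for n,b in(("side",(205,275,195,265)),("top",(215,290,165,245))):
    D=np.load(f"k_{n}.npz");u0,u1,v0,v1=b;P=cloud(n,D["d"])[v0:v1,u0:u1].reshape(-1,3)
    c=np.array([.4923,-.034])
    for _ in range(3):
        r=np.linalg.norm(P[:,:2]-c,axis=1);Q=P[(P[:,2]>.062)&(P[:,2]<.076)&(r<.058)&(r>.046)]
        A=np.c_[2*Q[:,:2],np.ones(len(Q))];s=np.linalg.lstsq(A,(Q[:,:2]**2).sum(1),rcond=None)[0];c=s[:2]
    print(n,len(Q),c.round(4),np.sqrt(s[2]+c@c).round(4),Q[:,2].mean())
    r=np.linalg.norm(P[:,:2]-c,axis=1);F=P[(P[:,2]<.012)&(P[:,2]>-.005)&(r<.045)];print(" floor z",len(F),np.median(F[:,2]) if len(F) else 0)
# ellipse fit of white outer/inside rim in top via brightness edges
E
```

```text
pos [ 0.4611 -0.3437  0.3601] t 17.2
slide [  0.4   0.2 146.1] dr [0.0005 0.0006 0.0005]
[-0.73  0.09  1.62 -0.    1.44  0.77]
side 214 [ 0.4918 -0.0339] 0.0516 0.06753512380452065
 floor z 248 0.004746994087509937
top 215 [ 0.493  -0.0357] 0.0517 0.06789086713727506
 floor z 809 0.003164876037639386
```

Call:
{"op": "servo_tool", "data": {
  "increments": [
    {"slide": [0, 0, 40], "dr": [0, 0, 0], "jaw": 0.4},
    {"slide": [0, 0, 80], "dr": [0, 0, 0], "jaw": 0.4},
    {"slide": [0, 0, 110], "dr": [0, 0, 0], "jaw": 0.4},
    {"slide": [0, 0, 130], "dr": [0, 0, 0], "jaw": 0.4},
    {"slide": [0, 0, 140], "dr": [0, 0, 0], "jaw": 0.4},
    {"slide": [0, 0, 146], "dr": [0, 0, 0], "jaw": 0.45},
    {"slide": [0, 0, 146], "dr": [0, 0, 0], "jaw": 0.55},
    {"slide": [0, 0, 146], "dr": [0, 0, 0], "jaw": 0.65},
    {"slide": [0, 0, 146], "dr": [0, 0, 0], "jaw": 0.75},
    {"slide": [0, 0, 146], "dr": [0, 0, 0], "jaw": 1},
    {"slide": [0, 0, 146], "dr": [0, 0, 0], "jaw": 1},
    {"slide": [0, 0, 146], "dr": [0, 0, 0], "jaw": 1}
  ],
  "force": 45
}}

```text
t: 18.4
tool_pos: [0.4613, -0.3446, 0.215]
orientation: [3.138, 0.117, 0.001]
force: [-0.4, -0.2, 5.3]
opening: 0.0255
gripper_force: 45.0
```

Call:
{"op": "servo_tool", "data": {
  "increments": [
    {"slide": [0, 0, -5], "dr": [0, 0, 0], "jaw": 1},
    {"slide": [0, 0, -25], "dr": [0, 0, 0], "jaw": 1},
    {"slide": [0, 0, -60], "dr": [0, 0, 0], "jaw": 1},
    {"slide": [0, 0, -100], "dr": [0, 0, 0], "jaw": 1},
    {"slide": [0, 0, -130], "dr": [0, 0, 0], "jaw": 1},
    {"slide": [0, 0, -146], "dr": [0, 0, 0], "jaw": 1},
    {"slide": [0, 0, -146], "dr": [0, 0, 0], "jaw": 1}
  ],
  "force": 50
}}

```text
t: 19.1
tool_pos: [0.4615, -0.3446, 0.3624]
orientation: [3.136, 0.117, 0.003]
force: [0.9, -0.5, -1.0]
opening: 0.0252
gripper_force: 50.0
```

```bash
python3 - <<'E'
from h import *
grab("l");plan([.4933,-.0355,.36],.075);s=read_state();print(s["force"],s["opening"]);t=s["tool_pos"]
for n in("side","top"):
    D=np.load(f"l_{n}.npz");P=cloud(n,D["d"]).reshape(-1,3);L=P-(t-[0,0,.167]);r=np.linalg.norm(L[:,:2],axis=1)
    Q=L[(r<.075)&(L[:,2]<-.012)&(L[:,2]>-.035)];F=L[(r<.07)&(L[:,2]<-.012)&(L[:,2]>-.055)]
    T=Q[(Q[:,2]>-.026)];k=np.linalg.lstsq(np.c_[T[:,:2],np.ones(len(T))],T[:,2],rcond=None)[0]
    print(n,len(Q),Q.min(0).round(4),Q.max(0).round(4),"mid",((Q.min(0)+Q.max(0))/2).round(4),"plane",k.round(3))
    o=T[np.linalg.norm(T[:,:2],axis=1)>.045]
E
```

```text
pos [ 0.4606 -0.3439  0.3582] t 19.2
slide [  55.6 -305.1   -1.5] dr [-0.0013  0.0022 -0.0002]
[-1.09654557  0.16078963 -1.75978855] 0.025348743768021476
side 612 [-0.0548 -0.0564 -0.0349] [ 0.0616  0.0594 -0.012 ] mid [ 0.0034  0.0015 -0.0235] plane [-0.001 -0.003 -0.018]
top 457 [-0.0555 -0.0543 -0.0287] [ 0.0568  0.0435 -0.0127] mid [ 0.0007 -0.0054 -0.0207] plane [-0.011  0.007 -0.022]
```

Call:
{"op": "servo_tool", "data": {
  "increments": [
    {"slide": [2, -10, 0], "dr": [0, 0, 0], "jaw": 1},
    {"slide": [6, -35, 0], "dr": [0, 0, 0], "jaw": 1},
    {"slide": [13, -70, 0], "dr": [0, 0, 0], "jaw": 1},
    {"slide": [20, -110, 0], "dr": [0, 0, 0], "jaw": 1},
    {"slide": [27, -150, 0], "dr": [0, 0, 0], "jaw": 1},
    {"slide": [35, -190, 0], "dr": [0, 0, 0], "jaw": 1},
    {"slide": [42, -230, 0], "dr": [0, 0, 0], "jaw": 1},
    {"slide": [49, -268, 0], "dr": [0, 0, 0], "jaw": 1},
    {"slide": [53, -292, 0], "dr": [0, 0, 0], "jaw": 1},
    {"slide": [55, -305, 0], "dr": [0, 0, 0], "jaw": 1},
    {"slide": [55, -305, 10], "dr": [0, 0, 0], "jaw": 1},
    {"slide": [55, -305, 20], "dr": [0, 0, 0], "jaw": 1},
    {"slide": [55, -305, 20], "dr": [0, 0, 0], "jaw": 1}
  ]
}}

```text
t: 20.5
tool_pos: [0.492, -0.0368, 0.3367]
orientation: [-3.139, -0.116, 0.009]
force: [-0.7, 0.1, -1.9]
opening: 0.0253
gripper_force: 50.0
```

```bash
python3 - <<'E'
from h import *
grab("n");plan([.4927,-.0355,.34],.075);s=read_state();t=s["tool_pos"]
for n in("side","top"):
    D=np.load(f"n_{n}.npz");P=cloud(n,D["d"]).reshape(-1,3);L=P-(t-[0,0,.167]);r=np.linalg.norm(L[:,:2],axis=1)
    Q=L[(r<.075)&(L[:,2]<-.014)&(L[:,2]>-.026)];q=lambda a:np.percentile(Q,a,axis=0)
    print(n,len(Q),"mid",((Q.min(0)+Q.max(0))/2).round(4),((q(1)+q(99))/2).round(4),np.ptp(Q,axis=0).round(3))
ims=[]
a=cv2.imread('pics/n_side.png')[140:270,180:300];b=cv2.imread('pics/n_top.png')[150:280,190:310]
cv2.imwrite('pics/n.png',cv2.resize(np.hstack([a,b]),None,fx=3.3,fy=3.3,interpolation=3))
E
```

```text
pos [ 0.4926 -0.0369  0.3387] t 20.6
slide [ 0.2 -1.4 -1.3] dr [-0.0002  0.0029 -0.0018]
side 545 mid [-0.0084  0.0015 -0.0202] [-0.0104  0.0012 -0.0213] [0.104 0.115 0.012]
top 355 mid [-0.0155  0.0037 -0.0213] [-0.0211  0.0048 -0.0224] [0.084 0.104 0.009]
```

View pics/n.png

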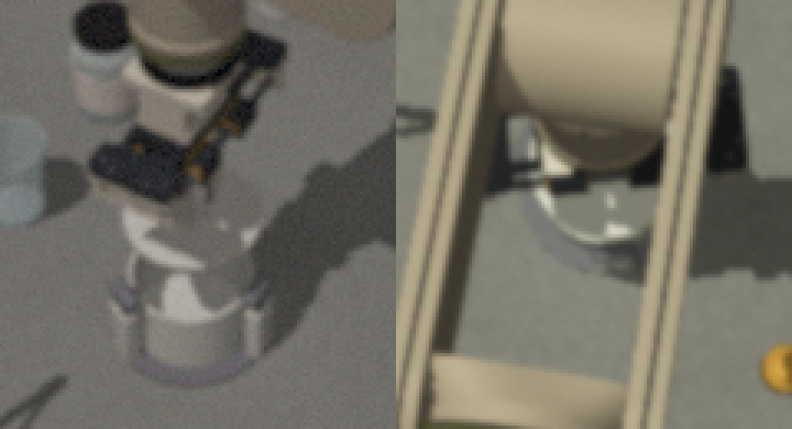

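The picture shows the lid held level over the empty tub: lid at about (190,235) in the side half, tub at (200,310), clips at (122,290) and (262,292). Lower to the rim.

Call:
{"op": "servo_tool", "data": {
  "increments": [
    {"slide": [0, -0.7, 15], "dr": [0, 0, 0], "jaw": 1},
    {"slide": [0, -0.7, 30], "dr": [0, 0, 0], "jaw": 1},
    {"slide": [0, -0.7, 42], "dr": [0, 0, 0], "jaw": 1},
    {"slide": [0, -0.7, 50], "dr": [0, 0, 0], "jaw": 1},
    {"slide": [0, -0.7, 52], "dr": [0, 0, 0], "jaw": 1},
    {"slide": [0, -0.7, 54], "dr": [0, 0, 0], "jaw": 1},
    {"slide": [0, -0.7, 54], "dr": [0, 0, 0], "jaw": 1}
  ],
  "force": 60
}}

```text
t: 21.3
tool_pos: [0.493, -0.0352, 0.2859]
orientation: [3.139, 0.118, -0.001]
force: [0.2, 0.6, -1.1]
opening: 0.0248
gripper_force: 60.0
```

Call:
{"op": "servo_tool", "data": {
  "increments": [
    {"slide": [0, 0, 1], "dr": [0, 0, 0], "jaw": 1},
    {"slide": [0, 0, 2], "dr": [0, 0, 0], "jaw": 1},
    {"slide": [0, 0, 3], "dr": [0, 0, 0], "jaw": 1},
    {"slide": [0, 0, 3], "dr": [0, 0, 0], "jaw": 1}
  ]
}}

```text
t: 21.7
tool_pos: [0.4928, -0.0352, 0.2827]
orientation: [3.139, 0.118, -0.002]
force: [-0.4, -0.8, -2.1]
opening: 0.0248
gripper_force: 60.0
```

Call:
{"op": "servo_tool", "data": {
  "increments": [
    {"slide": [0, 0, 1], "dr": [0, 0, 0], "jaw": 1},
    {"slide": [0, 0, 2], "dr": [0, 0, 0], "jaw": 1},
    {"slide": [0, 0, 3], "dr": [0, 0, 0], "jaw": 1},
    {"slide": [0, 0, 4], "dr": [0, 0, 0], "jaw": 1}
  ]
}}

```text
t: 22.1
tool_pos: [0.4931, -0.0351, 0.2792]
orientation: [3.139, 0.118, 0.0]
force: [0.1, 2.2, 5.5]
opening: 0.0256
gripper_force: 60.0
```

Call:
{"op": "servo_tool", "data": {
  "increments": [
    {"slide": [0, 0, 1], "dr": [0, 0, 0], "jaw": 1},
    {"slide": [0, 0, 2], "dr": [0, 0, 0], "jaw": 1},
    {"slide": [0, 0, 3], "dr": [0, 0, 0], "jaw": 1},
    {"slide": [0, 0, 4], "dr": [0, 0, 0], "jaw": 1}
  ]
}}

```text
t: 22.5
tool_pos: [0.4934, -0.035, 0.2763]
orientation: [-3.139, -0.118, -0.001]
force: [-5.5, 4.0, 13.2]
opening: 0.0253
gripper_force: 60.0
```

Call:
{"op": "servo_tool", "data": {
  "increments": [
    {"slide": [-0.6, -0.5, 0], "dr": [0, 0, 0], "jaw": 1},
    {"slide": [-0.6, -0.5, 1], "dr": [0, 0, 0], "jaw": 1},
    {"slide": [-0.6, -0.5, 2], "dr": [0, 0, 0], "jaw": 1},
    {"slide": [-0.6, -0.5, 2], "dr": [0, 0, 0], "jaw": 1}
  ]
}}

```text
t: 22.9
tool_pos: [0.4929, -0.0347, 0.2738]
orientation: [3.139, 0.118, 0.002]
force: [-0.0, 1.3, 5.9]
opening: 0.0252
gripper_force: 60.0
```

Call:
{"op": "servo_tool", "data": {
  "increments": [
    {"slide": [0, 0, 1], "dr": [0, 0, 0], "jaw": 1},
    {"slide": [0, 0, 2], "dr": [0, 0, 0], "jaw": 1},
    {"slide": [0, 0, 2.5], "dr": [0, 0, 0], "jaw": 1}
  ]
}}

```text
t: 23.2
tool_pos: [0.4927, -0.0346, 0.2707]
orientation: [-3.139, -0.118, -0.001]
force: [1.6, 2.3, 1.9]
opening: 0.0254
gripper_force: 60.0
```

Call:
{"op": "servo_tool", "data": {
  "increments": [
    {"slide": [0, -0.2, 1], "dr": [0, 0, 0], "jaw": 1},
    {"slide": [0, -0.2, 2], "dr": [0, 0, 0], "jaw": 1},
    {"slide": [0, -0.2, 3], "dr": [0, 0, 0], "jaw": 1},
    {"slide": [0, -0.2, 3], "dr": [0, 0, 0], "jaw": 1}
  ]
}}

```text
t: 23.6
tool_pos: [0.4922, -0.0345, 0.2669]
orientation: [-3.139, -0.117, 0.002]
force: [2.6, 0.7, -1.3]
opening: 0.0251
gripper_force: 60.0
```

Call:
{"op": "servo_tool", "data": {
  "increments": [
    {"slide": [0, 0, 1], "dr": [0, 0, 0], "jaw": 1},
    {"slide": [0, 0, 2], "dr": [0, 0, 0], "jaw": 1},
    {"slide": [0, 0, 2], "dr": [0, 0, 0], "jaw": 1}
  ]
}}

```text
t: 23.9
tool_pos: [0.4922, -0.0345, 0.2651]
orientation: [-3.139, -0.117, 0.002]
force: [2.7, 1.9, 0.0]
opening: 0.0249
gripper_force: 60.0
```

Call:
{"op": "servo_tool", "data": {
  "increments": [
    {"slide": [0.4, -0.2, 0.7], "dr": [0, 0, 0], "jaw": 1},
    {"slide": [0.4, -0.2, 1.4], "dr": [0, 0, 0], "jaw": 1},
    {"slide": [0.4, -0.2, 1.4], "dr": [0, 0, 0], "jaw": 1}
  ]
}}

```text
t: 24.2
tool_pos: [0.4924, -0.0344, 0.265]
orientation: [3.139, 0.118, -0.003]
force: [-6.4, 1.4, 13.6]
opening: 0.025
gripper_force: 60.0
```

Call:
{"op": "servo_tool", "data": {
  "increments": [
    {"slide": [0, 0, 0.5], "dr": [0, 0, 0], "jaw": 1},
    {"slide": [0, 0, 1], "dr": [0, 0, 0], "jaw": 1},
    {"slide": [0, 0, 1], "dr": [0, 0, 0], "jaw": 1}
  ]
}}

```text
t: 24.5
tool_pos: [0.4925, -0.0343, 0.2649]
orientation: [3.139, 0.118, -0.003]
force: [-11.3, 2.5, 22.4]
opening: 0.025
gripper_force: 60.0
```

Call:
{"op": "servo_tool", "data": {
  "increments": [
    {"slide": [-0.6, 0, 0.7], "dr": [0, 0, 0], "jaw": 1},
    {"slide": [-0.6, 0, 0.7], "dr": [0, 0, 0], "jaw": 1}
  ]
}}

```text
t: 24.7
tool_pos: [0.4922, -0.0344, 0.2649]
orientation: [3.139, 0.118, -0.001]
force: [-10.5, 3.8, 26.7]
opening: 0.025
gripper_force: 60.0
```

Call:
{"op": "servo_tool", "data": {
  "increments": [
    {"slide": [0, 0, -1.5], "dr": [0, 0, 0], "jaw": 1},
    {"slide": [0, 0, -2.8], "dr": [0, 0, 0], "jaw": 1},
    {"slide": [0, 0, -2.8], "dr": [0, 0, 0], "jaw": 0.7},
    {"slide": [0, 0, -2.8], "dr": [0, 0, 0], "jaw": 0.6},
    {"slide": [0, 0, -2.8], "dr": [0, 0, 0], "jaw": 0.55},
    {"slide": [0, 0, -2.8], "dr": [0, 0, 0], "jaw": 0.5},
    {"slide": [0, 0, -10], "dr": [0, 0, 0], "jaw": 0.5},
    {"slide": [0, 0, -40], "dr": [0, 0, 0], "jaw": 0.5},
    {"slide": [0, 0, -80], "dr": [0, 0, 0], "jaw": 0.5},
    {"slide": [0, 0, -120], "dr": [0, 0, 0], "jaw": 0.5},
    {"slide": [0, 80, -160], "dr": [0, 0, 0], "jaw": 0.5},
    {"slide": [0, 120, -180], "dr": [0, 0, 0], "jaw": 0.5},
    {"slide": [0, 170, -180], "dr": [0, 0, 0], "jaw": 0.5},
    {"slide": [0, 210, -180], "dr": [0, 0, 0], "jaw": 0.5},
    {"slide": [0, 210, -180], "dr": [0, 0, 0], "jaw": 0.5},
    {"slide": [0, 210, -180], "dr": [0, 0, 0], "jaw": 0.5}
  ]
}}

```text
t: 26.3
tool_pos: [0.5075, -0.2467, 0.4426]
orientation: [3.139, 0.111, -0.001]
force: [-0.2, 0.6, -0.4]
opening: 0.0466
gripper_force: 0.0
```

```bash
python3 - <<'E'
from h import *
grab("z");s=read_state();print(s["t"],s["tool_pos"],s["force"],s["dq"].round(3))
for n in("side","top"):
    D=np.load(f"z_{n}.npz");P=cloud(n,D["d"]).reshape(-1,3);r=np.linalg.norm(P[:,:2]-[.4925,-.035],axis=1)
    F=P[(r<.045)&(r>.02)&(P[:,2]>.05)&(P[:,2]<.11)];K=P[(r<.01)&(P[:,2]>.085)&(P[:,2]<.13)]
    A=np.linalg.lstsq(np.c_[F[:,:2]-[.4925,-.035],np.ones(len(F))],F[:,2],rcond=None)[0];print(n,"flange top",len(F),A.round(4),"knob",len(K),K.mean(0).round(4))
a=cv2.imread('pics/z_side.png')[160:330,80:290]
cv2.imwrite('pics/z.png',cv2.resize(a,None,fx=3.5,fy=3.5,interpolation=3))
E
```

```text
26.4 [ 0.50770368 -0.24381707  0.44219258] [-0.39170109  1.13198958 -0.88963933] [ 0.031 -0.014  0.017  0.002 -0.001  0.001]
side flange top 465 [-0.0043 -0.0002  0.0757] knob 33 [ 0.4928 -0.0348  0.1049]
top flange top 743 [0.0004 0.002  0.0743] knob 47 [ 0.4923 -0.0349  0.1044]
```

View pics/z.png

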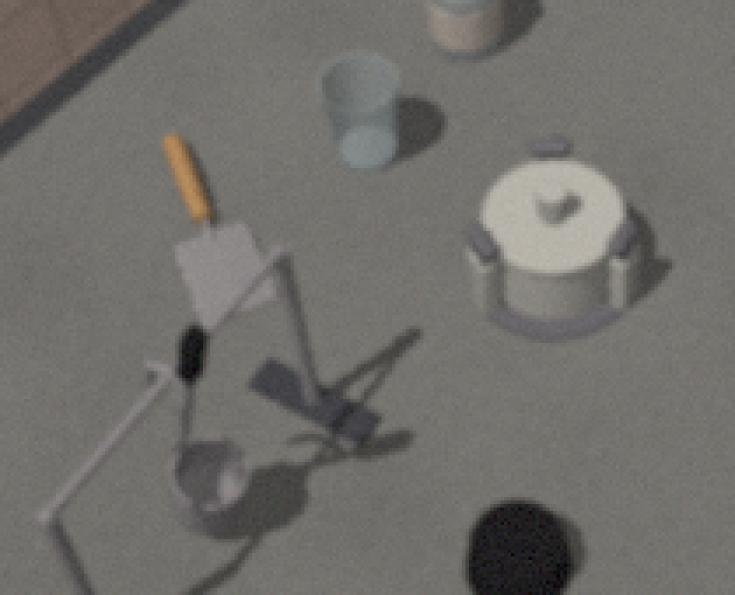

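The picture shows the lid home and level at about (555,215), flange top 75 mm (76 mm expected) with the clips over its edge. The dipper hangs in its lean at about (190,350). Hand in.

```bash
python3 -c "
from plant import close_job
print(close_job())"
```

```text
the job is handed in; nothing more can be done
None
```

The dipper hangs by its hook on the bar in its own lean, the lid is pressed fully home on the emptied tub with the clips over its edge, and the job was handed in at about 26 s of the 72 s allowed.

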